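# Lock the sticker rolls away in the sprung-catch drawer

### The arm

A 6-joint arm with a two-finger parallel gripper is mounted at the origin on a cart in front of the work surface, level with it; the furniture and walls round the work are solid. World frame = base frame: x ahead of the robot, y to its left, z up, the work surface at z = 0. Lengths are in mm, angles in rad, forces in N, time in s.
With the tool pointing down it reaches from about 375 to 900 mm from the base axis. Payload 3.1 kg.
Tool frame: the origin (TCP) lies between the finger pads; the fingertips stand 17 mm ahead of it and the grasp point (between the pads) lies 2 mm behind it; z points along the fingers, y is the direction in which the jaws open and shut (so a half turn about z gives the same grasp; the last joint's range is limited). The gripper opens to 85 mm and grips with 20 to 120 N. Pads are 22 mm wide; open, the fingers measure 114 mm over their backs; the gripper's body (76 mm by 85 mm) begins 54 mm behind the grasp point. The pads swing forward as they close: fully open they stand 13 mm farther back than shut.
Start: joints at [-1.369, 0.527, 1.433, -0, 1.181, -0.178], TCP at [231.73, -580.429, 248.31] pointing down, gripper open.
Joint ranges: [-3.08, 3.08], [-0.75, 2.2], [0.22, 2.44], [-1.43, 4.57], [0, 2.65], [-2.85, 2.85]. Speed limits (rad/s): [2.79, 2.79, 3.14, 3.14, 3.14, 3.14].

### API

Orientations are given as a unit quaternion [x, y, z, w].
In Python, from workcell import sense, capture, camera_params, hand_in, cut_out gives the robot as it stands. The module is installed in compiled form; this text tells all that it offers.
- The arm moves only by the tool play_rows, never from a script. Its argument "targets" is a list of rows, each a list of 2 entries, a list of its own where there are three numbers: the shift along the world's x, y, z in m, then the turn about the world's z in rad. In form: [[[tx, ty, tz], twist], ...]. A call has 1 to 10 rows; each row shifts and turns the commanded pose from where the row before left it; what a row does not reach is not made up. A row lasts 1/8 s, in which the tool goes at most 62.5 mm and 10.7 degrees, less where a joint would pass 70% of its speed; a pose out of reach is approached as far as the arm can. A call is refused whole if a number of a shift passes 0.0625 or a number of a turn 0.188, either way. A call with a gripper value outside its range is refused whole. "grip" is the finger opening in m, from 0 to 0.0854, set as the call begins (left out, the last holds). The fingers move at their own pace and stop on an object; "newtons" is the grip in N (left out, the last holds). Time passes only in rows, so rows that do not move let the fingers close. It gives the time, the measured TCP pose, the force and the opening at its end, in the units of the state.
- sense(): the state, without advancing time (a new reading comes with each control period).
- capture(name): name is "scene" or "top" or "wrist"; returns (picture, depth): 420x560x3 uint8, red, green, blue; 420x560 float32, mm along the optical axis (not along the pixel's ray), 0 where there is no reading.
- camera_params(name): a dict with "vfov" (degrees; the focal length in pixels is half the picture's height over the tangent of half this angle, whatever the lens; pixels are square), "cx", "cy" (the principal point, pixels), "k1" (the pictures are not rectified: a ray, as slopes to the right and down, at radius r is drawn at 1 + k1 r^2 times it, then the intrinsics apply), "R" (3x3) and "t" (3): a world point X has camera coordinates R X + t. Camera axes: x right, y down, z forward; pixel columns grow to the right and rows downward; lengths in mm; the calibration is good to about 2 mm. A picture is of the moment at which its call begins: read the wrist's pose just before it. camera_params takes no time and is no camera call; for the wrist camera it gives the pose at the moment of the call.
- hand_in(): hands the job in, once; it reports no verdict.
Trained networks look in the newest picture that a camera, given by its name, has taken for a name from the list of things; names that differ only in an ending like _2 or _b are one class to them, and where a whole thing is asked for, a point or a joint stands for the part that bears it (a point fixed in the world has none). Each returns a list of dicts, best first, with "p" (0 to 1); they miss things now and then, are a little off and sometimes report something else, mostly with a low value. They report only what shows in the picture. A call takes as long as a camera call. They do not tell look-alikes from the thing itself.
- cut_out(camera, label): "pixels" (420x560 bool, what is visible of it) and "location" ([column, row] in pixels, amid what is visible of it).
The state is a dict: "t": time; "joint_positions": joint angles; "qvel": joint speeds; "tau": joint torques, N m; "eef_pos": TCP position; "tool_rot": TCP orientation; "contact_force": force on the tool from outside, world axes, zero at the start; "ft_torque": the same for the moment, N m; "width": finger opening in mm.
Only numpy, scipy, OpenCV 4.12 (cv2) and the standard library are available. Lean on these libraries where they do the work, as an engineer would, in place of code of your own. Each camera call takes 0.05 s, during which the arm holds its last target. There are 200 camera calls.

### The job

The stock drawer is held shut by a sprung catch that you cannot hold back and pull past with one hand: push the yellow wedge in beside the orange tab so that it keeps the catch open by itself, then pull the drawer out to its stop and stand every red-topped sticker roll upright on the drawer's floor. With the wedge still in place push the drawer fully home, then pull the wedge out so that the catch springs back and locks the drawer, and lay the wedge flat back on its black mat. Do not disturb the green-topped roll, the card stack or the caliper.

Things in the scene. Friction and masses are not known exactly. Their poses are not given: they have to be found in the camera images.
- cabinet: Low grey steel cabinet, fixed, 144 wide (y) x 205 deep (x) x 56 mm high. Origin on the table at the middle of its front plane; +x goes into the cabinet, z up. The catch is on its +y side: the side face, carried 30 mm forward by a cheek, is a flat fence at y = +72 (from x = -30 back). A dark spring housing stands at y 116 to 136, x -18 to 14, 56 high.
- slot_mouth (a point): On the table at the front end of the fence (x -30, y +72 mm in the cabinet frame; axes as the cabinet's). The slot between fence and orange tab starts here: the wedge slides in on the table along +x, flat side on the fence, under the bolt bar (underside 36 mm up) and a bridge (49 mm up, over x 12 to 44 of this point), until its nose meets an end stop at x = +103 of this point.
- catch (a joint): Slide of the sprung catch (steel bolt bar with orange tab), m. 0 = at rest: the bolt overlaps the drawer front's edge by 12 mm and blocks the drawer from opening, and from closing when it is out. It moves to the cabinet's +y, range 0 to 0.024; from 0.013 the drawer passes. Spring 3.6 N at rest, 9 N at 0.018. The wedge fully in holds it at about 0.018.
- catch_tab (a point): Front edge of the orange tab's inner face (toward the cabinet), 15 mm above the table: x -21, y +88 mm in the cabinet frame at rest, so 16 mm from the fence; moves with the catch. The tab is 33 mm long (x), 3 to 47 mm above the table, with a flared lip reaching 20 mm farther forward and about 12 mm outward.
- drawer (a joint): Drawer slide, m: 0 = fully home, grows as the drawer comes out toward the cabinet's -x, stop at 0.175. Friction about 1.5 N; it stays where it is left.
- drawer_handle (a point): Middle of the steel handle's straight bar: 10 mm thick, 60 mm long along the cabinet's y with a post at each end, 38 mm above the table, 45 mm in front of the blue drawer front (132 wide, 4 to 50 mm up, 10 thick); moves with the drawer.
- drawer_floor (a point): On the upper face of the drawer floor, 8 mm above the table; axes as the cabinet's; moves with the drawer. Inside: x -87 (back of the drawer front) to +100, y -48 to +48; side and rear walls 14 mm above the floor. At the stop the cabinet top (56 mm up) covers what lies beyond x = +88. The rolls fit in one row along x, for example at x -57, 0 and +57.
- wedge_mid (a point): Middle, half-way up, of the yellow wedge: 170 long x 34 wide x 30 high, 0.12 kg, lying flat. +x points to the thin nose (x +85, 6 mm wide). The side y = -17 is flat all along (goes on the fence); the side y = +17 runs from the rear to x +25, then tapers to y -11 at the nose. Fully in, this point is at x -12, y +89 mm in the cabinet frame. Pushing it in takes 10 to 15 N.
- wedge_grip (a point): On the wedge's parallel rear part, 55 mm behind the middle, half-way up: the place to grip it across its 34 mm width; dark ribs on top. Once the wedge is fully in, its parallel part bears on the tab and it stays by itself.
- mat: Black rubber mat, fixed, 190 (x) x 110 (y) x 3 mm; origin at the middle of its underside. The wedge starts on it, lying along its x, and must finish on it.
- roll_0_mid (a point): White sticker roll with a red top, 53 mm diameter, 29 mm high, 60 g, standing upright; this point is at its centre, half-way up. May be absent. Goes into the drawer.
- roll_1_mid (a point): White sticker roll with a red top, 53 mm diameter, 29 mm high, 60 g, standing upright; this point is at its centre, half-way up. May be absent. Goes into the drawer.
- roll_2_mid (a point): White sticker roll with a red top, 53 mm diameter, 29 mm high, 60 g, standing upright; this point is at its centre, half-way up. May be absent. Goes into the drawer.
- roll_3_mid (a point): White sticker roll with a red top, 53 mm diameter, 29 mm high, 60 g, standing upright; this point is at its centre, half-way up. May be absent. Goes into the drawer.
- green_roll: Bystander: brown roll with a green top, 63 mm diameter, 29 high. Stays.
- cards: Bystander: stack of grey cards 65 x 90 x 21 mm. Stays.
- caliper: Bystander: caliper, 57 x 185 x 15 mm, long side along its y. Stays.
Not all that is in view belongs to the job. What is shaped like the part that bears roll_3_mid but grey or purple is not meant.

How it is judged (in metres and radians):
On the way, in this order (a step that is already met when the one before it is completed fails the run):
1. the wedge, let go of, keeps the catch open by itself, drawer still shut (value of joint catch above 0.014 m and contact force between the fingers and wedge below 0.2 N and contact force between the fingers and cabinet below 0.2 N and horizontal distance between wedge_mid and slot_mouth below 0.06 m and value of joint drawer below 0.01 m), for 0.3 s.
2. the drawer is out at its stop, the wedge still holding the catch (value of joint drawer above 0.167 m and value of joint catch above 0.014 m and horizontal distance between wedge_mid and slot_mouth below 0.06 m), for 0.2 s.
3. every sticker roll present stands on the floor of the open drawer (value of joint drawer above 0.12 m and x of roll_0_mid in the frame of drawer_floor between -0.09 and 0.105 m and y of roll_0_mid in the frame of drawer_floor between -0.05 and 0.05 m and z of roll_0_mid in the frame of drawer_floor between 0.008 and 0.022 m and angle between each of roll_0_mid, roll_1_mid, roll_2_mid, roll_3_mid's own z axis and vertical below 0.25 rad and x of roll_1_mid in the frame of drawer_floor between -0.09 and 0.105 m and y of roll_1_mid in the frame of drawer_floor between -0.05 and 0.05 m and z of roll_1_mid in the frame of drawer_floor between 0.008 and 0.022 m and x of roll_2_mid in the frame of drawer_floor between -0.09 and 0.105 m and y of roll_2_mid in the frame of drawer_floor between -0.05 and 0.05 m and z of roll_2_mid in the frame of drawer_floor between 0.008 and 0.022 m and x of roll_3_mid in the frame of drawer_floor between -0.09 and 0.105 m and y of roll_3_mid in the frame of drawer_floor between -0.05 and 0.05 m and z of roll_3_mid in the frame of drawer_floor between 0.008 and 0.022 m and linear speed of each of roll_0, roll_1, roll_2, roll_3 below 0.03 m/s), for 0.2 s.
4. the drawer is pushed home while the wedge holds the catch (value of joint drawer below 0.005 m and value of joint catch above 0.014 m and horizontal distance between wedge_mid and slot_mouth below 0.06 m), for 0.2 s.
5. the wedge is out and the catch has sprung back (value of joint catch below 0.003 m and value of joint drawer below 0.005 m and horizontal distance between wedge_mid and slot_mouth above 0.09 m), for 0.2 s.
At the end, for the whole second after the job is handed in: Drawer home (within 5 mm), catch sprung back (within 3 mm of rest), every red-topped roll present upright (within 0.25 rad) on the drawer floor, the wedge released and lying flat with its middle on the mat (within 70 mm lengthwise and 55 mm crosswise of the mat's centre) (value of joint drawer below 0.005 m and value of joint catch below 0.003 m and x of roll_0_mid in the frame of drawer_floor between -0.09 and 0.105 m and y of roll_0_mid in the frame of drawer_floor between -0.05 and 0.05 m and z of roll_0_mid in the frame of drawer_floor between 0.008 and 0.022 m and angle between each of roll_0_mid, roll_1_mid, roll_2_mid, roll_3_mid's own z axis and vertical below 0.25 rad and x of roll_1_mid in the frame of drawer_floor between -0.09 and 0.105 m and y of roll_1_mid in the frame of drawer_floor between -0.05 and 0.05 m and z of roll_1_mid in the frame of drawer_floor between 0.008 and 0.022 m and x of roll_2_mid in the frame of drawer_floor between -0.09 and 0.105 m and y of roll_2_mid in the frame of drawer_floor between -0.05 and 0.05 m and z of roll_2_mid in the frame of drawer_floor between 0.008 and 0.022 m and x of roll_3_mid in the frame of drawer_floor between -0.09 and 0.105 m and y of roll_3_mid in the frame of drawer_floor between -0.05 and 0.05 m and z of roll_3_mid in the frame of drawer_floor between 0.008 and 0.022 m and x of wedge_mid in the frame of mat between -0.07 and 0.07 m and y of wedge_mid in the frame of mat between -0.055 and 0.055 m and height (world z) of wedge_mid below 0.026 m and angle between wedge_mid's own z axis and vertical below 0.2 rad and linear speed of wedge below 0.02 m/s); the robot touches nothing.
It fails at once if the green roll is moved more than 4 cm (distance of green_roll from where it was at the start of the episode above 0.04 m).
It fails at once if the cards is moved more than 4 cm (distance of cards from where it was at the start of the episode above 0.04 m).
It fails at once if the caliper is moved more than 4 cm (distance of caliper from where it was at the start of the episode above 0.04 m).
Of roll_0, roll_1, roll_2, roll_3 only 2 to 3 are there at a start; the rules pass over those that are not, and their reading is None.
At some moment in a run one of roll_0, roll_1, roll_2, roll_3 may be knocked a few centimetres aside while the robot is not near it.
Once in a run the grip may slacken for a moment while it holds something.
It also fails if it takes over 210 s, if anything falls off the work surface, if the arm or the gripper's body presses on something with over 40 N, if the wrist force passes 120 N, or if a joint passes its speed limit or range.

## Working session

There is one attempt and no reset: what is moved stays moved. The work goes in short steps, Python scripts to look and compute and a tool call to move; the robot and the scene stay as the last step left them, time stands still between calls to the robot, and variables do not carry over. Pictures are saved under pics/ and viewed, about 12 in all and at most 16, crops included, and the job is handed in when it is done.

Besides the shell and the picture viewer there is one more tool, called after "Call:" in YAML: its name, and indented under it one key for each argument. play_rows: Moves the arm, as the interface text tells. Its arguments: {"type":"object","properties":{"targets":{"type":"array","items":{"type":"array"}},"grip":{"type":"number"},"newtons":{"type":"number"}},"required":["targets"]}

```bash
mkdir -p pics; cat > h.py <<'E'
import numpy as np, cv2
from workcell import sense, capture, camera_params, cut_out, hand_in
def rays(P,uv):
    uv=np.atleast_2d(np.array(uv,float)); f=210/np.tan(np.radians(P['vfov'])/2)
    d=(uv-[P['cx'],P['cy']])/f; s=d.copy()
    for _ in range(10): s=d/(1+P['k1']*(s**2).sum(1,keepdims=True))
    return np.c_[s,np.ones(len(s))]
def atz(P,uv,z):
    R=np.array(P['R']);t=np.array(P['t']); r=rays(P,uv)@R; c=-R.T@t
    return c+r*((z-c[2])/r[:,2])[:,None]
def cloud(P,D):
    v,u=np.mgrid[0:420,0:560]; r=rays(P,np.c_[u.ravel(),v.ravel()])*D.reshape(-1,1)
    return ((r-np.array(P['t']))@np.array(P['R'])).reshape(420,560,3)
def proj(P,X):
    c=np.atleast_2d(X)@np.array(P['R']).T+P['t']; s=c[:,:2]/c[:,2:]; f=210/np.tan(np.radians(P['vfov'])/2)
    return s*(1+P['k1']*(s**2).sum(1,keepdims=True))*f+[P['cx'],P['cy']]
def shot(n,name):
    P=camera_params(n); I,D=capture(n); cv2.imwrite(f'pics/{name}.png',I[:,:,::-1]); return P,I,D
E
python3 - <<'E'
from h import *
for n in('scene','top'):
    P,I,D=shot(n,n+'0'); C=cloud(P,D); np.savez(f'{n}0.npz',I=I,D=D,C=C)
    print(n,P)
    for l in('roll_0_mid','wedge_mid','cabinet','mat','catch_tab','drawer_handle','green_roll','cards','caliper'):
        for o in cut_out(n,l)[:6]:
            if o['p']<.2: continue
            m=o['pixels']; c=C[m&(D>0)]; print(l,round(o['p'],2),np.round(o['location']),m.sum(),np.median(c,0).round(),np.percentile(c,2,0).round(),np.percentile(c,98,0).round(),I[m].mean(0).round())
print(sense())
E
```

```text
scene {'vfov': 53.053099508161594, 'cx': 282.6576029794657, 'cy': 210.98764999649202, 'k1': -0.11201824531489281, 'R': array([[-0.66767377, -0.74411005, -0.02262689],
       [-0.34175876,  0.33337135, -0.87867201],
       [ 0.66137183, -0.57893331, -0.47688943]]), 't': array([401.56921461, 245.17454726, 727.18588727])}
roll_0_mid 0.61 [289. 273.] 536 [426. 156.  26.] [409. 126.  -1.] [458. 175.  29.] [174. 116. 122.]
wedge_mid 0.79 [312. 238.] 912 [482.  22.  29.] [423.  -5.   5.] [585.  32.  34.] [165. 146.  67.]
cabinet 0.56 [340. 177.] 2539 [ 625. -262.   50.] [ 552. -376.    2.] [ 775. -164.   54.] [ 98. 108. 120.]
cabinet 0.51 [361. 188.] 390 [ 565. -279.   35.] [ 246. -343.    3.] [585. 102. 267.] [ 60.  77. 114.]
mat 0.79 [307. 248.] 769 [486.  28.   2.] [412. -56.  -0.] [594.  52.   4.] [66. 66. 72.]
catch_tab 0.49 [342. 197.] 180 [ 569. -203.   32.] [ 549. -241.    1.] [ 590. -183.   45.] [116.  93.  87.]
drawer_handle 0.77 [361. 190.] 371 [ 565. -280.   34.] [ 517. -342.    2.] [ 578. -242.   47.] [ 60.  78. 114.]
drawer_handle 0.45 [343. 197.] 155 [ 569. -203.   31.] [ 549
[... 2057 characters left out ...]
] [115. 116. 118.]
{'t': 1.0, 'joint_positions': array([-1.36950479e+00,  5.27476455e-01,  1.43269060e+00, -3.89370335e-05,
        1.18142081e+00, -1.78487479e-01]), 'qvel': array([ 0.00132857,  0.00163105, -0.00036303, -0.00224838,  0.00066843,
       -0.00254716]), 'tau': array([-3.95292545e-05, -4.42321265e+01, -1.78424263e+01, -2.94895162e-04,
        7.36131315e-04,  4.34643724e-06]), 'eef_pos': array([ 231.7171737 , -580.43220566,  248.32787701]), 'tool_rot': array([ 9.82023701e-01,  1.88757647e-01, -1.79828109e-05,  2.59625796e-06]), 'contact_force': array([ 0.13427399, -0.34800939,  1.46374541]), 'ft_torque': array([-0.05995233,  0.02486494,  0.04783855]), 'width': 85.3190701601335}
```

```bash
python3 - <<'E'
from h import *
I=cv2.imread('pics/top0.png'); c=I[120:330,100:480]; cv2.imwrite('pics/top0c.png',cv2.resize(c,None,fx=2.1,fy=2.1,interpolation=cv2.INTER_CUBIC))
I=cv2.imread('pics/scene0.png'); cv2.imwrite('pics/scene0b.png',cv2.resize(I,(800,600)))
Z=np.load('top0.npz'); C=Z['C']; rgb=Z['I'].astype(int)
# red blobs
m=((rgb[...,0]>1.6*rgb[...,1])&(rgb[...,0]>1.4*rgb[...,2])&(rgb[...,0]>70)).astype(np.uint8)
n,l,s,ce=cv2.connectedComponentsWithStats(m)
for i in range(1,n):
    if s[i,4]>20: print('red',s[i],ce[i].round(),np.median(C[l==i],0).round(),C[l==i].mean(0).round(), rgb[l==i].mean(0).round())
E
```

```text
red [43 47 10 11 73] [48. 52.] [773. 448. 473.] [774. 448. 473.] [140.  83.  31.]
red [ 13  51  15  26 212] [21. 64.] [716. 449. 539.] [714. 449. 540.] [134.  83.  29.]
red [ 58  54  11  21 155] [63. 64.] [778. 449. 421.] [777. 449. 422.] [132.  80.  29.]
red [ 38  67  12  25 219] [43. 79.] [719. 449. 477.] [713. 441. 489.] [137.  81.  30.]
red [ 57  84   9  21 126] [61. 94.] [720. 449. 418.] [718. 449. 419.] [147.  87.  32.]
red [ 10  88  13  24 168] [17. 99.] [659. 449. 536.] [652. 444. 545.] [142.  87.  30.]
red [ 32 105  13  23 137] [ 38. 116.] [652. 449. 480.] [650. 449. 481.] [136.  84.  30.]
red [ 54 116  10  24 155] [ 59. 127.] [653. 448. 418.] [650. 443. 427.] [133.  81.  30.]
red [184 240  19  19 270] [193. 249.] [446. 280.  28.] [446. 280.  28.] [140.  47.  46.]
red [232 242  19  18 270] [241. 250.] [439. 149.  28.] [440. 148.  36.] [144.  47.  47.]
```

View pics/top0c.png

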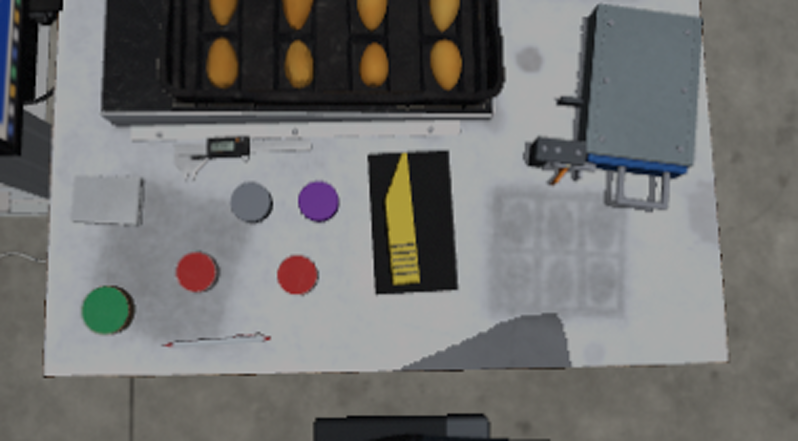

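View pics/scene0b.png

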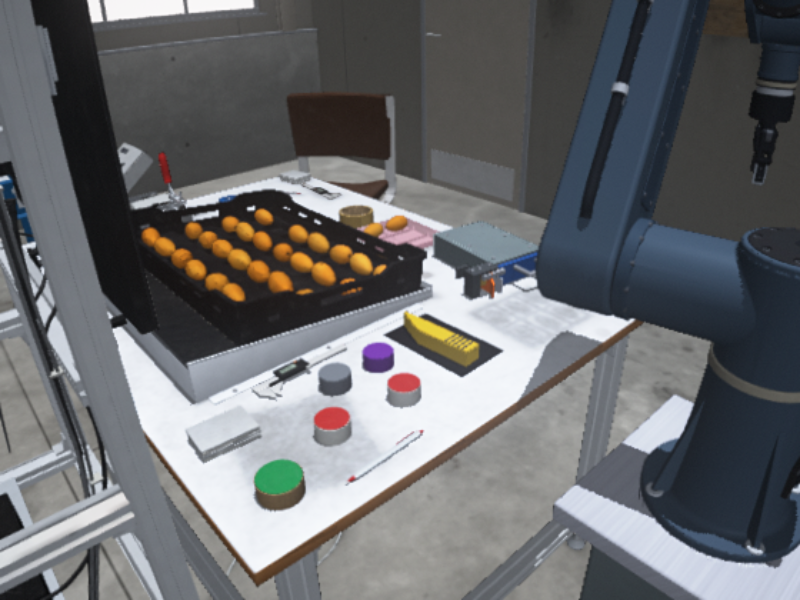

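Two red-topped rolls show: crop px (197,271) and (298,274), i.e. world about (446,280) and (440,149). The look-alikes are grey (251,202) and purple (319,201), and the green one is at (107,310). The wedge is on its mat at about (405,220) with the nose to +x. The cabinet is upper right, its catch at (560,165) and its handle at (637,190).

```bash
cat >> h.py <<'E'
def rect(pts):
    (c,s,a)=cv2.minAreaRect(np.float32(pts)); return np.round(c,1),np.round(s,1),round(a,2)
E
python3 - <<'E'
from h import *
Z=np.load('top0.npz'); C=Z['C']; rgb=Z['I'].astype(int)
def comp(m):
    n,l,s,ce=cv2.connectedComponentsWithStats(cv2.morphologyEx(m.astype(np.uint8),cv2.MORPH_OPEN,np.ones((3,3)))); i=1+s[1:,4].argmax(); return l==i
box=(C[...,0]>500)&(C[...,0]<820)&(C[...,1]<-160)&(C[...,1]>-420)
m=comp(box&(C[...,2]>48)&(C[...,2]<66)); print('cab top',rect(C[m][:,:2]),C[m][:,2].mean())
m=comp((rgb[...,0]>1.5*rgb[...,2])&(abs(C[...,1])<80)&(C[...,0]<650)&(C[...,0]>380)&(C[...,2]>26)); print('wedge',rect(C[m][:,:2]),C[m][:,2].mean())
# flat side = right side (min y)
p=C[m]; 
for x in range(430,590,15):
    q=p[abs(p[:,0]-x)<6]; print(x,q[:,1].min().round(1),q[:,1].max().round(1))
m=comp((rgb.max(2)<60)&(abs(C[...,1])<80)&(C[...,0]<650)&(C[...,0]>380)&(C[...,2]<8)); print('mat',rect(C[m][:,:2]))
E
```

```text
cab top (array([ 677.1, -280.1]), array([208.9, 224.1]), 81.77) 55.98547900659492
wedge (array([492.9,  10.1]), array([ 53.3, 204.4]), 82.21) 37.88064144643681
430 -8.3 24.4
445 -5.8 24.2
460 -6.3 26.5
475 -3.9 26.2
490 -4.5 28.6
505 -1.9 30.7
520 -2.3 30.7
535 0.1 30.5
550 -0.2 27.4
565 1.9 21.6
580 1.7 15.7
mat (array([509.5,  -3. ]), array([187.8, 108.3]), 2.09)
```

Call:
play_rows:
  targets:
    - [[0.036, 0.046, 0.01], -0.05]
    - [[0.036, 0.046, 0.01], -0.05]
    - [[0.036, 0.046, 0.01], -0.05]
    - [[0.036, 0.046, 0.01], -0.05]
    - [[0.036, 0.046, 0.01], -0.05]
    - [[0.036, 0.046, 0.01], -0.05]
    - [[0.036, 0.046, 0], -0.03]
    - [[0, 0, 0], 0]
    - [[0, 0, 0], 0]

```text
t: 2.12
eef_pos: [483.6, -258.5, 308.3]
tool_rot: [1.0, 0.025, -0.0, 0.0]
contact_force: [-0.3, -0.4, 0.2]
width: 85.7
```

```bash
python3 - <<'E'
from h import *
s=sense(); print(s['t'],s['eef_pos'],s['tool_rot'],s['joint_positions'].round(2))
P,I,D=shot('wrist','w1'); C=cloud(P,D); np.savez('w1.npz',I=I,C=C)
R=np.array(P['R']); print('cam',(-R.T@P['t']).round(),R.round(2).tolist())
print('centre hit',C[210,280].round(),'corners',C[5,5].round(),C[5,555].round(),C[415,5].round(),C[415,555].round())
cv2.imwrite('pics/w1b.png',cv2.resize(I[:,:,::-1],(800,600)))
E
```

```text
2.125 [ 483.61709053 -258.46299621  308.27170237] [ 9.99675839e-01  2.54578701e-02 -2.19706608e-04  2.55699534e-04] [-0.69  0.36  1.55 -0.    1.23  0.83]
cam [ 555. -255.  434.] [[0.05, -1.0, -0.0], [-0.96, -0.05, 0.28], [-0.28, -0.01, -0.96]]
centre hit [ 421. -258.    1.] corners [652.  58.  31.] [  916. -1092.  -712.] [ 490. -199.  381.] [ 495. -317.  380.]
```

View pics/w1b.png

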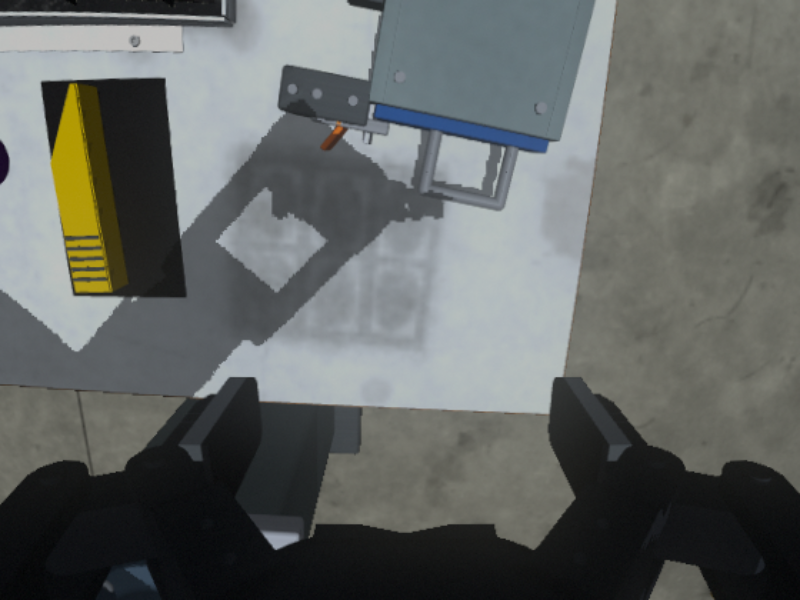

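The wrist view shows the wedge at (90,190), with dark ribs at (90,265) and the nose up. The orange tab lip is at (333,137), the spring housing at (325,93), the handle at (465,180) and the blue front at (460,128).

```bash
python3 - <<'E'
from h import *
Z=np.load('w1.npz'); C=Z['C']; rgb=Z['I'].astype(int)
x,y,z=np.moveaxis(C,2,0)
def comp(m):
    n,l,s,ce=cv2.connectedComponentsWithStats(m.astype(np.uint8)); i=1+s[1:,4].argmax(); return l==i
# blue front
b=comp((rgb[...,2]>1.7*rgb[...,0])&(rgb[...,2]>80)&(z>44)&(z<56)&(y<-150)); print('blue',b.sum(),rect(C[b][:,:2]),np.median(z[b]))
# cabinet top cloud
m=comp((z>52)&(z<60)&(x>540)&(y<-150)&(y>-420)&~b); p=C[m]; print('zcab',np.median(p[:,2]))
# front edge: rows max
cols=np.where(m.any(0))[0]; fr=np.array([C[np.where(m[:,c])[0].max(),c] for c in cols])
k=(fr[:,0]<650); 
f=np.polyfit(fr[k,1],fr[k,0],1)
for _ in range(4):
    r=fr[:,0]-np.polyval(f,fr[:,1]); g=abs(r)<2.5; f=np.polyfit(fr[g,1],fr[g,0],1)
print('front line x=a*y+b',f,g.sum(),fr[g,1].min(),fr[g,1].max())
rows=np.where(m.any(1))[0]; lf=np.array([C[r,np.where(m[r])[0].min()] for r in rows]); rt=np.array([C[r,np.where(m[r])[0].max()] for r in rows])
for n,q in(('left',lf),('right',rt)):
    print(n,[tuple(v.round(1)[:2]) for v in q[::10]])
w=comp((rgb[...,0]>2*rgb[...,2])&(z>26)&(z<36)&(abs(y)<60)); p=C[w]; print('wedge',p[:,2].mean(),rect(p[:,:2]))
for xx in range(425,600,15):
    q=p[abs(p[:,0]-xx)<4]
    if len(q): print(xx,q[:,1].min().round(1),q[:,1].max().round(1))
print('xr',p[:,0].min(),p[:,0].max())
h=comp((z>33)&(z<50)&(y<-240)&(y>-380)&(x<560)&(x>470)); print('handle',rect(C[h][:,:2]),np.median(z[h]))
t=(rgb[...,0]>1.7*rgb[...,2])&(y<-150)&(y>-280)&(x<620)&(z>20); q=C[t]; print('tab',rect(q[:,:2]),q.min(0),q.max(0))
mm=(rgb.max(2)<50)&(z<8)&(abs(y)<90)&(x>400)&(x<620); print('mat',rect(C[comp(mm)][:,:2]))
E
```

```text
blue 1149 (array([ 571.6, -296.6]), array([130.9,   9.8]), 81.76) 49.64628744672977
zcab 55.60392637196957
front line x=a*y+b [-4.43732608e-02  5.66311617e+02] 50 -371.0681971665679 -177.07322346344904
left [(np.float64(654.5), np.float64(-236.0)), (np.float64(644.7), np.float64(-235.5)), (np.float64(635.5), np.float64(-233.8)), (np.float64(625.7), np.float64(-232.3)), (np.float64(616.3), np.float64(-230.6)), (np.float64(603.8), np.float64(-164.9)), (np.float64(594.3), np.float64(-163.5)), (np.float64(584.4), np.float64(-162.5)), (np.float64(575.2), np.float64(-181.2)), (np.float64(572.5), np.float64(-324.3))]
right [(np.float64(663.7), np.float64(-381.6)), (np.float64(653.7), np.float64(-380.0)), (np.float64(644.7), np.float64(-378.9)), (np.float64(634.9), np.float64(-377.7)), (np.float64(625.1), np.float64(-375.8)), (np.float64(615.2), np.float64(-374.7)), (np.float64(605.4), np.float64(-373.9)), (np.float64(595.4), np.float64(-372.1)), (np.float64(585.4), np.float64(-371.1)), (np.float64(575.2), np.float64(-369.1))]
wedge 32.374484898807104 (array([509.2,  14.7]), array([170.6,  35.7]), 4.18)
425 -8.6 25.1
440 -7.7 27.2
455 -5.9 27.6
470 -6.1 28.0
485 -4.5 29.3
500 -3.8 31.4
515 -2.8 31.8
530 -1.0 32.9
545 -0.4 30.3
560 0.5 24.8
575 2.1 19.6
590 3.0 12.6
xr 424.26068255124113 595.381850090581
handle (array([ 539.5, -303.9]), array([70.3, 49.3]), 82.49) 41.821225927742674
tab (array([ 562.8, -222.2]), array([19.5, 64.7]), 3.25) [ 551.39210623 -255.05694164   20.63524585] [ 571.5842461  -190.39090448  433.56274638]
mat (array([506.7,  -3.8]), array([190.1, 110. ]), 2.69)
```

```bash
cat >> h.py <<'E'
YAW=-0.142; CA,SA=np.cos(YAW),np.sin(YAW)
O=np.array([612.8*CA+212.6*SA, 612.8*SA-212.6*CA])
O=np.array([[CA,-SA],[SA,CA]])@[612.8,-212.6]
def cab(X): X=np.atleast_2d(X)[:,:2]-O; return X@np.array([[CA,-SA],[SA,CA]])
def wld(p): return np.atleast_2d(p)@np.array([[CA,SA],[-SA,CA]])+O
E
python3 - <<'E'
from h import *
Z=np.load('w1.npz'); C=Z['C']; rgb=Z['I'].astype(int); z=C[...,2]; K=cab(C.reshape(-1,3)).reshape(420,560,2)
print('O',O)
def show(n,m):
    k=K[m]; print(n,m.sum(),np.percentile(k,1,0).round(1),np.percentile(k,99,0).round(1),np.median(z[m]).round(1))
show('housing',(z>50)&(z<60)&(K[...,1]>100)&(K[...,1]<150)&(abs(K[...,0])<60))
show('tab',(rgb[...,0]>1.7*rgb[...,2])&(z>38)&(z<55)&(K[...,1]>70)&(K[...,1]<130)&(abs(K[...,0])<60))
show('cabtop',(z>52)&(z<60)&(abs(K[...,1])<85)&(K[...,0]>-50))
show('handle',(z>34)&(z<48)&(abs(K[...,1])<50)&(K[...,0]<-20)&(K[...,0]>-90))
c=(z>44)&(z<60)&(K[...,1]>50)&(K[...,1]<100)&(K[...,0]>-60)&(K[...,0]<40)
for x in range(-40,40,6):
    q=c&(abs(K[...,0]-x)<3); 
    if q.any(): print(x,np.percentile(K[q][:,1],[2,98]).round(1),np.median(z[q]).round(1))
E
```

```text
O [ 576.54427854 -297.18562361]
housing 1100 [-17.4 100.3] [ 13.9 135. ] 55.7
tab 7 [-21.1  89.5] [-18.   91.4] 47.2
cabtop 12663 [ -9.8 -70.5] [91.2 80.9] 55.6
handle 1039 [-59.9 -46.3] [-20.6  22.8] 41.9
-22 [55.  99.2] 46.1
-16 [54.6 98.7] 54.2
-10 [51.2 99.4] 55.2
-4 [51.  98.9] 55.2
2 [51.1 98.8] 55.6
8 [51.1 99.1] 55.6
14 [50.6 98.3] 55.4
20 [50.6 71. ] 55.9
26 [50.6 71.3] 55.6
32 [50.7 71.1] 55.7
38 [50.5 70.9] 55.7
```

Call:
play_rows:
  targets:
    - [[-0.005, 0.045, -0.028], 0.01]
    - [[-0.005, 0.045, -0.028], 0.01]
    - [[-0.005, 0.045, -0.028], 0]
    - [[-0.005, 0.045, -0.028], 0]
    - [[-0.005, 0.045, -0.028], 0]
    - [[-0.005, 0.045, -0.028], 0]
    - [[0, 0, -0.03], 0]
    - [[0, 0, -0.03], 0]
    - [[0, 0, 0], 0]
  grip: 0.0854
  newtons: 60

```text
t: 3.3
eef_pos: [452.7, 10.5, 78.8]
tool_rot: [0.999, 0.034, -0.002, -0.001]
contact_force: [-0.4, 0.8, 0.1]
width: 85.1
```

```bash
python3 - <<'E'
from h import *
s=sense(); print(s['eef_pos'],s['tool_rot'],s['contact_force'])
P,I,D=shot('wrist','w2'); C=cloud(P,D)
z=C[...,2]; rgb=I.astype(int)
w=(rgb[...,0]>2*rgb[...,2])&(z>22)&(z<40)&(abs(C[...,1])<60)&(C[...,0]>400)
p=C[w]; print(p.mean(0))
for xx in range(425,600,12):
    q=p[abs(p[:,0]-xx)<4]
    if len(q)>5: print(xx,np.percentile(q[:,1],[1,99]).round(1),q[:,2].mean().round(1))
print(p[:,0].min(),p[:,0].max())
cv2.imwrite('pics/w2b.png',I[:,:,::-1])
E
```

```text
[452.67966712  10.47818117  78.80835697] [ 9.99428445e-01  3.37317398e-02 -2.16776143e-03 -5.03577065e-04] [-0.41021314  0.82698089  0.06824365]
[505.2705704   13.71164698  32.59897009]
425 [-7.1 25.5] 32.5
437 [-6.7 26.5] 32.5
449 [-6.2 27.4] 32.6
461 [-5.5 28. ] 32.6
473 [-4.7 28.9] 32.6
485 [-3.6 29.8] 32.6
497 [-2.8 30.8] 32.7
509 [-1.4 31.8] 32.7
521 [-0.6 32.6] 32.6
533 [ 0.3 33.1] 32.6
545 [ 0.9 29.6] 32.6
557 [ 1.9 25.1] 32.6
569 [ 2.3 20.8] 32.4
424.0722326789357 570.4252608890183
```

View pics/w2b.png

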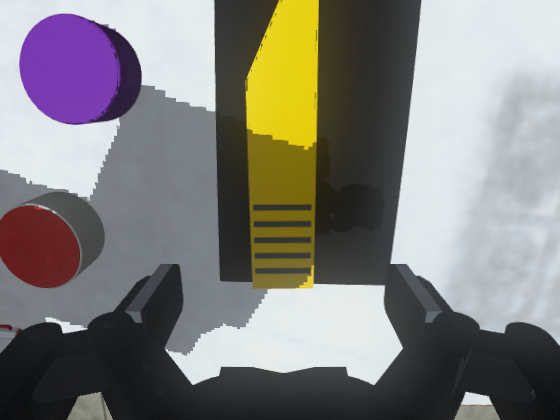

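The wedge lies centred between the fingers at column ~282, its ribs at rows 205–275. The red roll on the left is well clear of the left finger.

Call:
play_rows:
  targets:
    - [[0, 0, -0.03], 0]
    - [[0, 0, -0.023], 0]
    - [[0, 0, 0], 0]

```text
t: 3.72
eef_pos: [453.9, 10.7, 27.4]
tool_rot: [0.999, 0.034, -0.0, -0.0]
contact_force: [0.4, -1.0, -0.1]
width: 85.3
```

Call:
play_rows:
  targets:
    - [[0, 0, 0], 0]
    - [[0, 0, 0], 0]
    - [[0, 0, 0], 0]
    - [[0, 0, 0], 0]
    - [[0, 0, 0.03], 0]
    - [[0, 0, 0], 0]
  grip: 0.0

```text
t: 4.47
eef_pos: [454.7, 11.5, 58.7]
tool_rot: [0.999, 0.035, 0.002, 0.0]
contact_force: [0.2, 0.6, -1.1]
width: 33.0
```

Call:
play_rows:
  targets:
    - [[-0.013, -0.038, 0], -0.035]
    - [[-0.013, -0.038, 0], -0.035]
    - [[-0.013, -0.038, 0], -0.035]
    - [[-0.013, -0.038, 0], -0.035]
    - [[-0.012, -0.038, 0], -0.035]
    - [[0, 0, -0.015], -0.036]
    - [[0, 0, -0.015], 0]
    - [[0, 0, 0], 0]
    - [[0, 0, 0], 0]

```text
t: 5.6
eef_pos: [389.5, -178.2, 27.0]
tool_rot: [0.998, -0.07, -0.0, -0.0]
contact_force: [0.7, 0.6, -2.0]
width: 33.2
```

```bash
sed -i 's/612.8,-212.6\]$/612.8,-213.3]/' h.py; python3 - <<'E'
from h import *
s=sense(); print(s['eef_pos'],s['tool_rot'],s['contact_force'],s['width'], 'cab',cab(s['eef_pos']),'yaw',2*np.arctan2(s['tool_rot'][1],s['tool_rot'][0]))
P,I,D=shot('wrist','w3'); C=cloud(P,D); z=C[...,2]; rgb=I.astype(int)
K=cab(C.reshape(-1,3)).reshape(420,560,2)
w=(rgb[...,0]>2*rgb[...,2])&(rgb[...,1]>.7*rgb[...,0])&(z>15)&(z<50); k=K[w]; print('z top',np.median(z[w]))
for x in range(-220,-40,15):
    q=k[abs(k[:,0]-x)<4]
    if len(q)>5: print(x,np.percentile(q[:,1],[1,99]).round(1))
print(k[:,0].max())
t=(rgb[...,0]>1.7*rgb[...,2])&(rgb[...,1]<.65*rgb[...,0])&(z>3)&(z<52)&(K[...,0]>-60)&(K[...,1]>60); print('tab',np.percentile(K[t],[2,50,98],axis=0).round(1).tolist() if t.any() else 0)
c=(z>40)&(z<60)&(K[...,1]>40)&(K[...,1]<80)&(K[...,0]>-50)&(K[...,0]<-5)
print('cheek',np.percentile(K[c],[2,98],axis=0).round(1).tolist() if c.any() else 0)
cv2.imwrite('pics/w3b.png',I[:,:,::-1])
E
```

```text
[ 389.48205105 -178.15790555   26.99079927] [ 9.97514749e-01 -7.04560175e-02 -4.27708031e-04 -3.02765792e-04] [ 0.65802104  0.637322   -2.00476517] 33.15713373155413 cab [[-202.02462446   92.05603829]] yaw -0.14102889807497626
z top 31.05551661805856
-220 [ 75.1 108.3]
-205 [ 75.5 108. ]
-190 [ 74.5 108.5]
-175 [ 75.2 108.3]
-160 [ 75.2 108.3]
-145 [ 75.3 108.4]
-130 [ 75.3 108.4]
-115 [ 75.1 105.9]
-100 [75.1 99.3]
-97.93792358129897
tab 0
cheek 0
```

View pics/w3b.png

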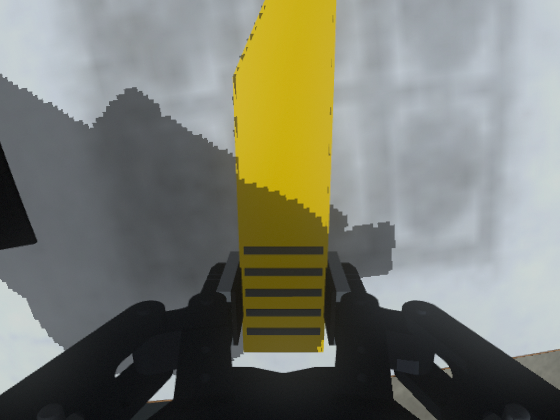

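The wedge is held square, with its flat side (right edge, column ~332) about 3 mm off the fence line. Advancing now.

Call:
play_rows:
  targets:
    - [[0.0198, -0.0028, -0.001], 0]
    - [[0.0198, -0.0028, 0], 0]
    - [[0.0099, -0.0014, 0], 0]
    - [[-0.0003, -0.002, 0], 0]
    - [[0, 0, 0], 0]

```text
t: 6.28
eef_pos: [437.9, -187.0, 26.3]
tool_rot: [0.998, -0.071, -0.001, -0.0]
contact_force: [-0.7, 0.9, -1.8]
width: 32.8
```

Call:
play_rows:
  targets:
    - [[0.0099, -0.0014, 0], 0]
    - [[0.0099, -0.0014, 0], 0]
    - [[0.0099, -0.0014, 0], 0]
    - [[0, 0, 0], 0]

```text
t: 6.78
eef_pos: [467.2, -191.4, 26.0]
tool_rot: [0.997, -0.071, -0.002, -0.001]
contact_force: [-4.6, -2.3, -0.4]
width: 32.8
```

Call:
play_rows:
  targets:
    - [[0.0099, -0.0014, 0], 0]
    - [[0.0099, -0.0014, 0], 0]
    - [[0.0099, -0.0014, 0], 0]
    - [[0, 0, 0], 0]

```text
t: 7.28
eef_pos: [496.2, -195.7, 26.0]
tool_rot: [0.997, -0.071, -0.003, -0.001]
contact_force: [-6.3, -4.3, -0.2]
width: 32.9
```

Call:
play_rows:
  targets:
    - [[0.0079, -0.0011, 0], 0]
    - [[0.0079, -0.0011, 0], 0]
    - [[0, 0, 0], 0]

```text
t: 7.65
eef_pos: [512.6, -198.0, 26.0]
tool_rot: [0.997, -0.071, -0.002, -0.0]
contact_force: [-5.7, -3.1, 0.3]
width: 33.0
```

```bash
python3 - <<'E'
from h import *
s=sense(); print(s['eef_pos'],s['contact_force'],s['width'], 'cab',cab(s['eef_pos']),'yaw',2*np.arctan2(s['tool_rot'][1],s['tool_rot'][0]))
E
```

```text
[ 512.60168428 -198.04795855   26.00656751] [-5.74865136 -3.11107202  0.26285047] 32.9959200467216 cab [[-77.32929373  89.7904727 ]] yaw -0.1414058180950942
```

Call:
play_rows:
  targets:
    - [[0.003, -0.0004, 0], 0]
    - [[0.003, -0.0004, 0], 0]
    - [[0.002, -0.0003, 0], 0]
    - [[0, 0, 0], 0]

```text
t: 8.15
eef_pos: [519.6, -199.0, 25.9]
tool_rot: [0.997, -0.071, -0.003, -0.001]
contact_force: [-7.8, -2.9, -0.1]
width: 33.0
```

Call:
play_rows:
  targets:
    - [[0.002, -0.0003, 0], 0]
    - [[0, 0, 0], 0]

```text
t: 8.4
eef_pos: [521.4, -199.3, 25.9]
tool_rot: [0.997, -0.071, -0.003, -0.001]
contact_force: [-7.8, -3.3, 0.7]
width: 33.1
```

Call:
play_rows:
  targets:
    - [[0.002, -0.0003, 0], 0]
    - [[0, 0, 0], 0]

```text
t: 8.65
eef_pos: [523.0, -199.5, 25.9]
tool_rot: [0.998, -0.071, -0.004, -0.001]
contact_force: [-8.7, -4.0, 1.1]
width: 33.0
```

Call:
play_rows:
  targets:
    - [[0.002, -0.0003, 0], 0]
    - [[0, 0, 0], 0]

```text
t: 8.9
eef_pos: [523.0, -199.4, 25.8]
tool_rot: [0.998, -0.07, -0.006, -0.001]
contact_force: [-13.8, -5.7, 4.3]
width: 32.9
```

Call:
play_rows:
  targets:
    - [[0.0015, -0.0002, 0], 0]
    - [[0, 0, 0], 0]

```text
t: 9.15
eef_pos: [523.1, -199.2, 25.7]
tool_rot: [0.997, -0.07, -0.007, -0.002]
contact_force: [-16.6, -5.4, 6.1]
width: 33.0
```

```bash
python3 - <<'E'
from h import *
s=sense(); print(s['eef_pos'],s['contact_force'],s['width'], 'cab',cab(s['eef_pos']))
P,I,D=shot('wrist','w4'); C=cloud(P,D); z=C[...,2]; rgb=I.astype(int)
K=cab(C.reshape(-1,3)).reshape(420,560,2)
w=(rgb[...,0]>2*rgb[...,2])&(rgb[...,1]>.7*rgb[...,0])&(z>15)&(z<50); k=K[w]; print('z top',np.median(z[w]),k.min(0),k.max(0))
t=(rgb[...,0]>1.7*rgb[...,2])&(rgb[...,1]<.7*rgb[...,0])&(z>3)&(z<52)&(K[...,0]>-60)&(K[...,1]>60); print('tab',np.percentile(K[t],[2,50,98],axis=0).round(1).tolist() if t.any() else 0)
cv2.imwrite('pics/w4b.png',I[:,:,::-1])
E
```

```text
[ 523.08956583 -199.23070839   25.71580033] [-16.55069997  -5.35055601   6.07848446] 32.97335298490027 cab [[-66.77958682  90.10390657]]
z top 29.862970880306257 [-96.35174747  72.13292386] [ 36.96580238 107.59583193]
tab [[-39.0, 109.1], [-30.9, 115.5], [-20.5, 121.3]]
```

View pics/w4b.png

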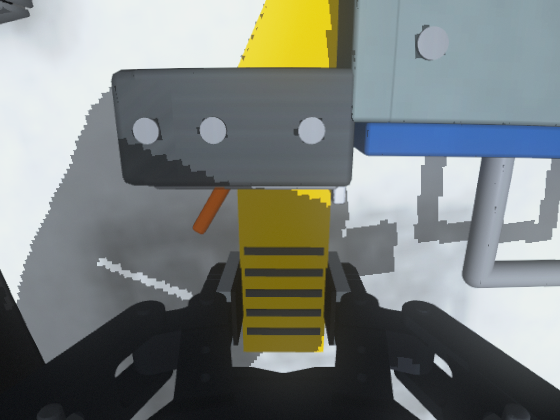

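The wedge is hard against its end stop: the force jumped and the tool stopped at cabinet x -67. The tab is pushed out to 109+, so I'm releasing.

Call:
play_rows:
  targets:
    - [[-0.003, 0.0004, 0], 0]
    - [[0, 0, 0], 0]

```text
t: 9.45
eef_pos: [523.0, -199.5, 25.8]
tool_rot: [0.998, -0.07, -0.004, -0.001]
contact_force: [-9.9, -4.1, 1.9]
width: 32.7
```

Call:
play_rows:
  targets:
    - [[0, 0, 0], 0]
    - [[0, 0, 0], 0]
    - [[0, 0, 0], 0]
    - [[0, 0, 0.05], 0]
    - [[0, 0, 0.05], 0]
    - [[0, 0, 0.03], 0]
    - [[0, 0, 0], 0]
    - [[0, 0, 0], 0]
  grip: 0.06

```text
t: 10.45
eef_pos: [526.2, -199.4, 155.7]
tool_rot: [0.998, -0.07, -0.001, -0.0]
contact_force: [-0.2, 0.5, -1.4]
width: 59.9
```

```bash
python3 - <<'E'
from h import *
s=sense(); print(s['t'],s['eef_pos'],s['contact_force'],s['width'], 'cab',cab(s['eef_pos']))
P,I,D=shot('wrist','w5'); C=cloud(P,D); z=C[...,2]; rgb=I.astype(int)
K=cab(C.reshape(-1,3)).reshape(420,560,2)
w=(rgb[...,0]>2*rgb[...,2])&(rgb[...,1]>.7*rgb[...,0])&(z>15)&(z<50); k=K[w]; print('z top',np.median(z[w]),k.min(0),k.max(0))
t=(rgb[...,0]>1.7*rgb[...,2])&(rgb[...,1]<.7*rgb[...,0])&(z>3)&(z<52)&(K[...,0]>-60)&(K[...,1]>60); print('tab',np.percentile(K[t],[2,50,98],axis=0).round(1).tolist() if t.any() else 0)
h=(z>36)&(z<48)&(abs(K[...,1])<50)&(K[...,0]<-45)&(K[...,0]>-75); print('bar',np.percentile(K[h],[2,98],axis=0).round(1).tolist(),np.median(z[h]))
cv2.imwrite('pics/w5b.png',I[:,:,::-1])
E
```

```text
10.45 [ 526.20502998 -199.35025161  155.66989436] [-0.16623254  0.48388321 -1.41949579] 59.93691782235605 cab [[-63.67856189  90.42647723]]
z top 29.974643438753485 [-96.02634762  72.41042354] [ 78.45897891 285.83964617]
tab [[-37.7, 110.3], [69.9, 252.5], [75.6, 268.9]]
bar [[-58.9, -43.2], [-45.7, 23.0]] 41.88498259102441
```

View pics/w5b.png

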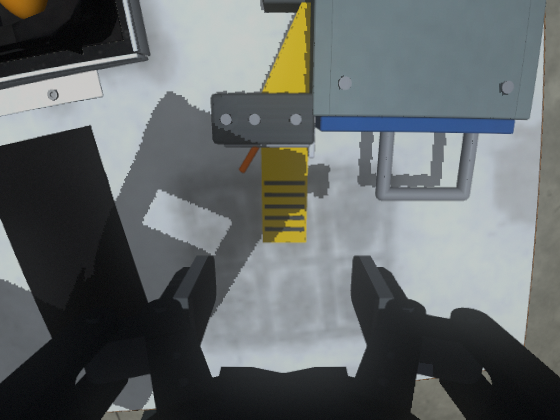

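The wedge stays in: its rear is at cabinet x -96 and the tab is held out at (248,158). The handle bar runs along row ~193, columns 378–475. Now I'll turn 90° and grip the bar.

Call:
play_rows:
  targets:
    - [[0, -0.012, 0], 0.175]
    - [[0, -0.012, 0], 0.175]
    - [[0, -0.012, 0], 0.175]
    - [[0, -0.012, 0], 0.175]
    - [[0, -0.012, 0], 0.175]
    - [[0, -0.012, 0], 0.175]
    - [[-0.002, -0.012, 0], 0.175]
    - [[-0.002, -0.011, 0], 0.175]
    - [[-0.002, -0.007, 0], 0.171]
    - [[0, 0, -0.03], 0]
  grip: 0.036

```text
t: 11.75
eef_pos: [521.4, -303.3, 126.2]
tool_rot: [0.755, 0.656, 0.0, 0.002]
contact_force: [0.3, 0.4, 0.3]
width: 36.2
```

Call:
play_rows:
  targets:
    - [[0, 0, -0.02], 0]
    - [[0, 0, 0], 0]
    - [[0, 0, 0], 0]

```text
t: 12.12
eef_pos: [520.6, -301.8, 105.9]
tool_rot: [0.755, 0.656, -0.0, -0.0]
contact_force: [0.3, -0.8, 0.2]
width: 36.1
```

```bash
python3 - <<'E'
from h import *
s=sense(); print(s['t'],s['eef_pos'],s['tool_rot'],s['contact_force'],s['width'], 'cab',cab(s['eef_pos']),'yaw',2*np.arctan2(s['tool_rot'][1],s['tool_rot'][0]),s['joint_positions'])
P,I,D=shot('wrist','w6'); C=cloud(P,D); z=C[...,2]
K=cab(C.reshape(-1,3)).reshape(420,560,2)
h=(z>36)&(z<48)&(abs(K[...,1])<60)&(K[...,0]<-47)&(K[...,0]>-75); print('bar',np.percentile(K[h],[2,98],axis=0).round(1).tolist(),np.median(z[h]))
E
```

```text
12.125 [ 520.62875233 -301.7854471   105.9063156 ] [ 7.55145619e-01  6.55556969e-01 -5.85544349e-05 -3.88367148e-04] [ 0.32439908 -0.77461201  0.23794422] 36.079940057571676 cab [[-54.70175047 -11.76687385]] yaw 1.4298400340243596 [-7.10842212e-01  6.85226192e-01  1.60468591e+00 -4.80924608e-06
  8.52466053e-01 -5.69882753e-01]
bar [[-59.2, -42.7], [-47.7, 22.8]] 41.771005414095725
```

Call:
play_rows:
  targets:
    - [[0, 0, -0.035], 0]
    - [[0, 0, -0.031], 0]
    - [[0, 0, 0], 0]

```text
t: 12.55
eef_pos: [519.7, -301.0, 39.1]
tool_rot: [0.755, 0.656, -0.0, -0.002]
contact_force: [1.1, 0.5, -0.2]
width: 36.1
```

Call:
play_rows:
  targets:
    - [[0, 0, 0], 0]
    - [[0, 0, 0], 0]
    - [[0, 0, 0], 0]
    - [[0, 0, 0], 0]
  grip: 0.0
  newtons: 50

```text
t: 13.05
eef_pos: [521.3, -302.6, 42.1]
tool_rot: [0.755, 0.656, 0.0, 0.001]
contact_force: [-2.0, 0.4, 6.8]
width: 7.7
```

Call:
play_rows:
  targets:
    - [[-0.0099, 0.0014, 0], 0]
    - [[-0.0198, 0.0028, 0], 0]
    - [[-0.0198, 0.0028, 0], 0]
    - [[0, 0, 0], 0]

```text
t: 13.55
eef_pos: [470.4, -295.2, 42.0]
tool_rot: [0.755, 0.655, -0.0, 0.001]
contact_force: [-1.7, 0.7, 8.8]
width: 8.0
```

Call:
play_rows:
  targets:
    - [[-0.0198, 0.0028, 0.001], 0]
    - [[-0.0198, 0.0028, 0.001], 0]
    - [[-0.0198, 0.0028, 0], 0]
    - [[-0.0198, 0.0028, 0], 0]
    - [[-0.0198, 0.0028, 0], 0]
    - [[-0.0099, 0.0014, 0], 0]
    - [[0, 0, 0], 0]

```text
t: 14.42
eef_pos: [361.6, -279.6, 42.1]
tool_rot: [0.755, 0.655, -0.0, -0.0]
contact_force: [-2.4, -2.8, -6.3]
width: 7.9
```

Call:
play_rows:
  targets:
    - [[-0.006, 0.0008, 0], 0]
    - [[-0.006, 0.0008, 0], 0]
    - [[0, 0, 0], 0]

```text
t: 14.8
eef_pos: [349.8, -277.9, 42.2]
tool_rot: [0.755, 0.656, -0.0, -0.0]
contact_force: [-2.2, -1.9, -8.5]
width: 7.9
```

Call:
play_rows:
  targets:
    - [[-0.004, 0.0006, 0], 0]
    - [[0, 0, 0], 0]
    - [[0, 0, 0], 0]

```text
t: 15.18
eef_pos: [347.9, -277.7, 42.2]
tool_rot: [0.755, 0.655, 0.001, 0.002]
contact_force: [7.5, 2.9, -11.8]
width: 7.9
```

At the stop (175 mm pulled). Releasing.

Call:
play_rows:
  targets:
    - [[0.0015, -0.0002, 0.001], 0]
    - [[0, 0, 0], 0]
    - [[0, 0, 0], 0]
  grip: 0.036

```text
t: 15.55
eef_pos: [347.5, -277.3, 43.7]
tool_rot: [0.755, 0.656, -0.0, 0.0]
contact_force: [0.5, -0.3, -0.9]
width: 36.2
```

Call:
play_rows:
  targets:
    - [[0, 0, 0.05], 0]
    - [[0, 0, 0.06], 0]
    - [[0, 0, 0.06], 0]
    - [[0, 0, 0.06], 0]
    - [[0.04, 0.03, 0], 0]
    - [[0.04, 0.03, 0], 0]
    - [[0.03, 0.04, 0], 0]
    - [[0, 0.0, 0], 0]
    - [[0, 0, 0], 0]

```text
t: 16.68
eef_pos: [457.0, -177.3, 273.1]
tool_rot: [0.755, 0.656, -0.0, -0.0]
contact_force: [0.2, 0.0, -0.6]
width: 35.6
```

```bash
python3 - <<'E'
from h import *
s=sense(); print(s['t'],s['eef_pos'],s['contact_force'],s['width'])
P,I,D=shot('top','t2'); C=cloud(P,D); rgb=I.astype(int); z=C[...,2]
K=cab(C.reshape(-1,3)).reshape(420,560,2)
b=(rgb[...,2]>1.5*rgb[...,0])&(rgb[...,2]>60)&(z>40)&(z<62)&(C[...,1]<-150)&(C[...,1]>-420)&(C[...,0]<620); print('blue',np.percentile(K[b],[5,50,95],axis=0).round(1).tolist())
m=((rgb[...,0]>1.6*rgb[...,1])&(rgb[...,0]>1.4*rgb[...,2])&(rgb[...,0]>70)&(z<40)).astype(np.uint8)
n,l,st,ce=cv2.connectedComponentsWithStats(m)
for i in range(1,n):
    if st[i,4]>20: print('red',st[i],ce[i].round(),C[l==i].mean(0).round(1))
w=(rgb[...,0]>2*rgb[...,2])&(rgb[...,1]>.7*rgb[...,0])&(z>15)&(z<50)&(C[...,1]<-100); print('wedge',np.percentile(K[w],[1,99],axis=0).round(1).tolist())
cv2.imwrite('pics/t2b.png',cv2.resize(I[120:330,100:480,::-1],None,fx=2.1,fy=2.1,interpolation=cv2.INTER_CUBIC))
E
```

```text
16.675 [ 457.01808513 -177.34525518  273.14757905] [ 0.20384361  0.03786    -0.60803998] 35.64798774985403
blue [[-180.0, -63.3], [-175.7, -53.7], [-172.9, -39.0]]
red [184 240  18  19 266] [193. 249.] [446.  280.3  28.5]
red [232 242  19  18 269] [241. 250.] [440.  148.8  28.5]
wedge [[-92.5, 31.7], [397.0, 154.6]]
```

View pics/t2b.png

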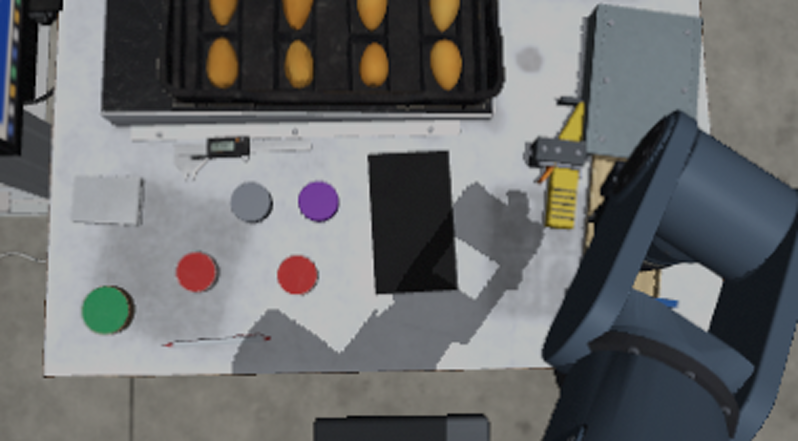

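Drawer is out with the front at about -175, and the wedge is still in. The two red rolls are unmoved at px (197,271) and (298,274). Next is the nearer roll, A.

Call:
play_rows:
  targets:
    - [[-0.003, 0.054, -0.02], 0.08]
    - [[-0.003, 0.054, -0.02], 0.08]
    - [[-0.003, 0.054, -0.02], 0.08]
    - [[-0.003, 0.054, -0.02], 0.08]
    - [[-0.003, 0.054, -0.02], 0.08]
    - [[-0.002, 0.056, -0.02], 0.07]
    - [[0, 0, 0], 0]
    - [[0, 0, 0], 0]
  grip: 0.078

```text
t: 17.73
eef_pos: [441.1, 147.4, 153.4]
tool_rot: [0.582, 0.813, -0.0, 0.0]
contact_force: [0.7, 0.3, -0.6]
width: 78.3
```

```bash
cat >> h.py <<'E'
def reds(name):
    s=sense(); print(s['t'],s['eef_pos'].round(1),s['contact_force'].round(1),s['width'],'yaw',2*np.arctan2(s['tool_rot'][1],s['tool_rot'][0]))
    P,I,D=shot('wrist',name); C=cloud(P,D); rgb=I.astype(int); z=C[...,2]
    m=((rgb[...,0]>1.6*rgb[...,1])&(rgb[...,0]>1.4*rgb[...,2])&(rgb[...,0]>70)&(z<60)&(z>5)).astype(np.uint8)
    n,l,st,ce=cv2.connectedComponentsWithStats(m)
    for i in range(1,n):
        if st[i,4]>200:
            q=C[l==i]; c,r=cv2.minEnclosingCircle(np.float32(q[:,:2])); print('red',st[i].tolist(),'circ',np.round(c,1),round(r,1),'z',np.median(q[:,2]).round(1),'cab',cab(c).round(1))
    return C,I
E
python3 -c "
from h import *
reds('w7')"
```

```text
17.725 [441.1 147.4 153.4] [ 0.7  0.3 -0.6] 78.31484932578061 yaw 1.898638459759417
red [315, 0, 76, 61, 3900] circ [443.5 281.4] 25.5 z 28.3 cab [[-213.6  554.7]]
red [248, 166, 66, 65, 3287] circ [437.  149.9] 25.4 z 28.1 cab [[-201.4  423.5]]
```

Call:
play_rows:
  targets:
    - [[-0.004, 0.0025, -0.04], 0]
    - [[0, 0, -0.04], 0]
    - [[0, 0, -0.03], 0]
    - [[0, 0, -0.021], 0]
    - [[0, 0, 0], 0]

```text
t: 18.4
eef_pos: [437.0, 149.1, 21.7]
tool_rot: [0.583, 0.812, -0.001, -0.001]
contact_force: [1.1, -0.3, -0.3]
width: 78.0
```

Call:
play_rows:
  targets:
    - [[0, 0, 0], 0]
    - [[0, 0, 0], 0]
    - [[0, 0, 0], 0]
    - [[0, 0, 0], 0]
    - [[0, 0, 0.04], 0]
    - [[0, 0, 0.04], 0]
    - [[0, 0, 0], 0]
  grip: 0.0
  newtons: 40

```text
t: 19.27
eef_pos: [438.6, 151.4, 105.2]
tool_rot: [0.582, 0.813, 0.002, 0.003]
contact_force: [0.5, 0.9, -1.5]
width: 51.6
```

Call:
play_rows:
  targets:
    - [[0.011, -0.055, 0.01], -0.059]
    - [[0.011, -0.055, 0.01], -0.059]
    - [[0.011, -0.055, 0], -0.059]
    - [[0.011, -0.055, 0], -0.059]
    - [[0.011, -0.055, 0], -0.059]
    - [[0.011, -0.055, 0], -0.059]
    - [[0.011, -0.055, 0], -0.059]
    - [[0.011, -0.055, 0], -0.056]
    - [[0, 0, 0], 0]
    - [[0, 0, 0], 0]

```text
t: 20.52
eef_pos: [523.5, -287.9, 121.1]
tool_rot: [0.755, 0.656, -0.0, -0.002]
contact_force: [-0.8, -0.2, -0.3]
width: 51.4
```

```bash
python3 - <<'E'
from h import *
C,I=reds('w8'); print(cab(sense()['eef_pos']))
K=cab(C.reshape(-1,3)).reshape(420,560,2); z=C[...,2]
f=(z>4)&(z<12)&(K[...,0]>-175)&(K[...,0]<0)&(abs(K[...,1])<60); print('floor',np.percentile(K[f],[1,99],axis=0).round(1).tolist(),np.median(z[f]))
w=(z>18)&(z<26)&(K[...,0]>-170)&(K[...,0]<-20)&(abs(K[...,1])<75)&(abs(K[...,1])>40); print('wall',np.percentile(K[w][:,1],[1,10,50,90,99]).round(1))
cv2.imwrite('pics/w8b.png',I[:,:,::-1])
E
```

```text
20.525 [ 523.5 -287.9  121.1] [-0.8 -0.2 -0.3] 51.40902047631372 yaw 1.4303499876366534
red [310, 17, 34, 29, 300] circ [ 562.8 -180.5] 11.3 z 34.6 cab [[-30.2 114.2]]
[[-53.89428982   3.06541497]]
floor [[-174.5, -46.3], [-1.6, 51.2]] 7.694516476684928
wall [-50.1 -48.1  49.6  51.3  51.6]
```

View pics/w8b.png

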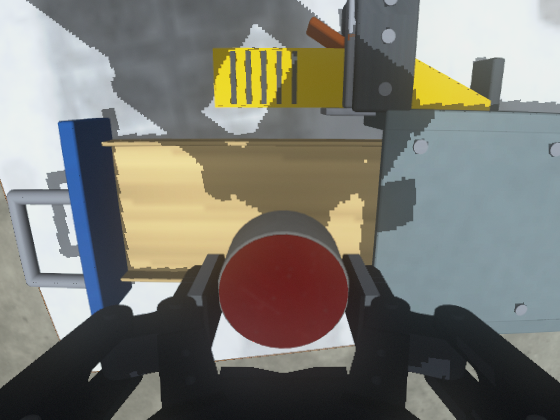

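Roll A is held at (283,290) over an empty drawer. Wedge, tab and open drawer are all as intended. Lowering.

Call:
play_rows:
  targets:
    - [[0.001, -0.002, -0.03], 0]
    - [[0, 0, -0.03], 0]
    - [[0, 0, -0.02], 0]
    - [[0, 0, -0.01], 0]
    - [[0, 0, 0], 0]
    - [[0, 0, 0], 0]

```text
t: 21.32
eef_pos: [526.1, -290.9, 32.8]
tool_rot: [0.755, 0.656, 0.0, 0.001]
contact_force: [0.3, 0.1, -0.3]
width: 51.2
```

Call:
play_rows:
  targets:
    - [[0, 0, 0], 0]
    - [[0, 0, 0], 0]
    - [[0, 0, 0], 0]
    - [[0, 0, 0.02], 0]
    - [[0, 0, 0.05], 0]
    - [[0, 0, 0.05], 0]
    - [[0, 0, 0], 0]
  grip: 0.062

```text
t: 22.2
eef_pos: [528.4, -293.0, 158.2]
tool_rot: [0.755, 0.656, 0.001, 0.006]
contact_force: [-0.2, 0.2, -0.1]
width: 61.9
```

```bash
python3 -c "
from h import *
reds('w9'); print(cab(sense()['eef_pos']))"
```

```text
22.2 [ 528.4 -293.   158.2] [-0.2  0.2 -0.1] 61.91378965588281 yaw 1.430933077572572
red [296, 22, 29, 24, 227] circ [ 562.4 -180.8] 11.1 z 34.6 cab [[-30.5 113.9]]
red [244, 168, 68, 66, 3472] circ [ 524.8 -291.1] 25.5 z 36.1 cab [[-52.1  -0.6]]
[[-49.84781513  -1.0538359 ]]
```

Call:
play_rows:
  targets:
    - [[-0.0083, 0.057, 0], 0.03]
    - [[-0.0083, 0.057, 0], 0.03]
    - [[-0.0083, 0.057, 0], 0.03]
    - [[-0.0083, 0.057, 0], 0.03]
    - [[-0.0083, 0.057, 0], 0.03]
    - [[-0.0083, 0.057, 0], 0.03]
    - [[-0.0083, 0.057, 0], 0.03]
    - [[-0.0083, 0.057, 0], 0.03]
    - [[-0.0083, 0.057, 0], 0.03]
    - [[-0.0083, 0.057, 0], 0.03]
  grip: 0.078

```text
t: 23.5
eef_pos: [441.4, 280.5, 151.5]
tool_rot: [0.648, 0.762, -0.001, -0.001]
contact_force: [1.3, 0.4, 0.2]
width: 77.5
```

Call:
play_rows:
  targets:
    - [[0, 0, 0], 0]
    - [[0, 0, 0], 0]

```text
t: 23.75
eef_pos: [441.8, 278.7, 151.6]
tool_rot: [0.648, 0.762, -0.001, -0.0]
contact_force: [-0.1, 0.0, -0.6]
width: 77.9
```

```bash
python3 -c "
from h import *
reds('w10')"
```

```text
23.75 [441.8 278.7 151.6] [-0.1  0.  -0.6] 77.88042666760242 yaw 1.731762126087022
red [254, 168, 68, 65, 3430] circ [443.3 281.1] 25.7 z 28.2 cab [[-213.8  554.3]]
```

Call:
play_rows:
  targets:
    - [[0.0015, 0.002, -0.04], 0]
    - [[0, 0, -0.04], 0]
    - [[0, 0, -0.03], 0]
    - [[0, 0, -0.02], 0]
    - [[0, 0, 0], 0]

```text
t: 24.42
eef_pos: [443.6, 278.9, 20.9]
tool_rot: [0.649, 0.76, -0.002, -0.001]
contact_force: [0.3, -0.3, 0.4]
width: 78.1
```

Call:
play_rows:
  targets:
    - [[0, 0, 0], 0]
    - [[0, 0, 0], 0]
    - [[0, 0, 0], 0]
    - [[0, 0, 0], 0]
    - [[0, 0, 0.04], 0]
    - [[0, 0, 0.05], 0]
    - [[0, 0, 0], 0]
  grip: 0.0

```text
t: 25.3
eef_pos: [446.5, 282.2, 115.8]
tool_rot: [0.648, 0.761, 0.004, 0.002]
contact_force: [0.8, -0.3, -0.9]
width: 51.3
```

Call:
play_rows:
  targets:
    - [[0.0007, -0.056, 0], -0.03]
    - [[0.0007, -0.056, 0], -0.03]
    - [[0.0007, -0.056, 0], -0.03]
    - [[0.0007, -0.056, 0], -0.03]
    - [[0.0007, -0.056, 0], -0.03]
    - [[0.0007, -0.056, 0], -0.03]
    - [[0.0007, -0.056, 0], -0.03]
    - [[0.0007, -0.056, 0], -0.03]
    - [[0.0007, -0.056, 0], -0.03]
    - [[0.0007, -0.056, 0], -0.03]

```text
t: 26.55
eef_pos: [450.4, -280.2, 111.3]
tool_rot: [0.755, 0.655, 0.0, -0.001]
contact_force: [0.0, 0.6, 0.2]
width: 51.2
```

Call:
play_rows:
  targets:
    - [[0, 0, 0], 0]
    - [[0, 0, 0], 0]

```text
t: 26.8
eef_pos: [450.1, -277.8, 111.3]
tool_rot: [0.755, 0.656, -0.0, -0.002]
contact_force: [-0.7, 0.7, -0.6]
width: 51.1
```

```bash
python3 -c "
from h import *
reds('w11'); print(cab(sense()['eef_pos']))"
```

```text
26.8 [ 450.1 -277.8  111.3] [-0.7  0.7 -0.6] 51.107543710258085 yaw 1.4301198464148615
red [446, 16, 35, 30, 364] circ [ 564.6 -178.6] 12.6 z 34.5 cab [[-28.7 116.4]]
red [368, 190, 81, 78, 4852] circ [ 525.  -291.4] 25.9 z 36.2 cab [[-51.8  -0.8]]
[[-127.9395133     2.67008153]]
```

Call:
play_rows:
  targets:
    - [[0.0005, -0.002, -0.03], 0]
    - [[0, 0, -0.03], 0]
    - [[0, 0, -0.015], 0]
    - [[0, 0, -0.005], 0]
    - [[0, 0, 0], 0]
    - [[0, 0, 0], 0]

```text
t: 27.6
eef_pos: [452.2, -281.2, 33.1]
tool_rot: [0.755, 0.656, 0.0, 0.001]
contact_force: [0.2, 0.2, 0.2]
width: 51.3
```

Call:
play_rows:
  targets:
    - [[0, 0, 0], 0]
    - [[0, 0, 0], 0]
    - [[0, 0, 0], 0]
    - [[0, 0, 0.02], 0]
    - [[0, 0, 0.05], 0]
    - [[0, 0, 0.06], 0]
    - [[0, 0, 0], 0]
    - [[0, 0, 0], 0]
  grip: 0.062

```text
t: 28.6
eef_pos: [451.3, -280.6, 162.2]
tool_rot: [0.755, 0.656, -0.0, -0.0]
contact_force: [0.1, -0.2, -0.3]
width: 62.1
```

```bash
python3 -c "
from h import *
C,I=reds('w12'); print(cab(sense()['eef_pos']))
cv2.imwrite('pics/w12b.png',I[:,:,::-1])
P,I,D=shot('top','t3')
C=cloud(P,D); rgb=I.astype(int); z=C[...,2]
m=((rgb[...,0]>1.6*rgb[...,1])&(rgb[...,0]>1.4*rgb[...,2])&(rgb[...,0]>70)&(z<45)).astype(np.uint8)
n,l,st,ce=cv2.connectedComponentsWithStats(m)
for i in range(1,n):
    if st[i,4]>20: print('red',st[i],C[l==i].mean(0).round(1))
"
```

```text
28.6 [ 451.3 -280.6  162.2] [ 0.1 -0.2 -0.3] 62.06868761656829 yaw 1.4308076189378802
red [411, 29, 28, 24, 236] circ [ 568.3 -177.5] 15.6 z 34.4 cab [[-25.1 118. ]]
red [251, 170, 67, 64, 3380] circ [ 451.4 -280.3] 25.5 z 36.1 cab [[-126.3   -0.3]]
red [350, 171, 66, 64, 3322] circ [ 525. -291.] 25.7 z 36.1 cab [[-52.   -0.4]]
[[-126.7926064    -0.25888985]]
red [392 207  18  14 198] [ 532.6 -290.7   36.8]
```

View pics/w12b.png

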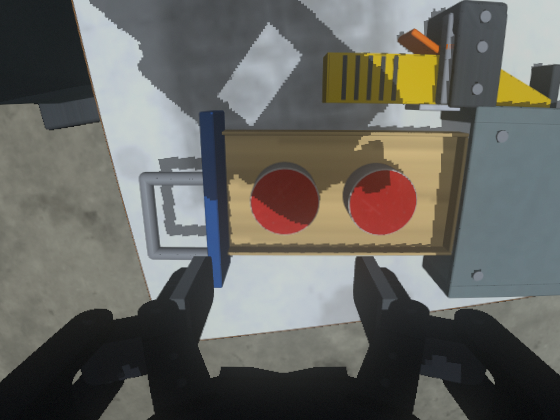

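Both red rolls stand upright in the drawer at (285,200) and (382,200), with tops at z 36. The wedge still holds the tab. Now I'll grip the handle and push slowly.

Call:
play_rows:
  targets:
    - [[-0.052, 0.0015, 0], 0]
    - [[-0.052, 0.0015, 0], 0]
    - [[0, 0, 0], 0]
    - [[0, 0, -0.05], 0]
    - [[0, 0, -0.04], 0]
    - [[0, 0, -0.028], 0]
    - [[0, 0, 0], 0]
    - [[0, 0, 0], 0]
  grip: 0.036

```text
t: 29.7
eef_pos: [348.1, -278.1, 44.3]
tool_rot: [0.755, 0.656, 0.0, -0.0]
contact_force: [0.1, -0.8, -0.6]
width: 36.0
```

Call:
play_rows:
  targets:
    - [[0, 0, 0], 0]
    - [[0, 0, 0], 0]
    - [[0, 0, 0], 0]
    - [[0, 0, 0], 0]
  grip: 0.0

```text
t: 30.2
eef_pos: [348.3, -278.5, 45.4]
tool_rot: [0.755, 0.656, -0.0, 0.001]
contact_force: [0.7, 0.5, 6.8]
width: 8.4
```

Call:
play_rows:
  targets:
    - [[0.005, -0.0007, 0], 0]
    - [[0.0099, -0.0014, 0], 0]
    - [[0.0099, -0.0014, 0], 0]
    - [[0.0099, -0.0014, 0], 0]
    - [[0.0099, -0.0014, 0], 0]
    - [[0.0099, -0.0014, 0], 0]
    - [[0.0099, -0.0014, 0], 0]
    - [[0.0099, -0.0014, 0], 0]
    - [[0, 0, 0], 0]

```text
t: 31.32
eef_pos: [423.4, -289.3, 45.4]
tool_rot: [0.755, 0.656, 0.0, 0.002]
contact_force: [0.8, 0.6, 6.5]
width: 8.1
```

Call:
play_rows:
  targets:
    - [[0.0119, -0.0017, 0], 0]
    - [[0.0119, -0.0017, 0], 0]
    - [[0.0119, -0.0017, 0], 0]
    - [[0.0119, -0.0017, 0], 0]
    - [[0.0119, -0.0017, 0], 0]
    - [[0.0119, -0.0017, 0], 0]
    - [[0.0099, -0.0014, 0], 0]
    - [[0.005, -0.0007, 0], 0]
    - [[0.005, -0.0007, 0], 0]
    - [[0, 0, 0], 0]

```text
t: 32.58
eef_pos: [514.0, -302.3, 45.4]
tool_rot: [0.755, 0.656, 0.0, 0.002]
contact_force: [1.0, -0.0, 5.1]
width: 8.4
```

Call:
play_rows:
  targets:
    - [[0.003, -0.0004, 0], 0]
    - [[0.003, -0.0004, 0], 0]
    - [[0, 0, 0], 0]

```text
t: 32.95
eef_pos: [519.6, -303.1, 45.4]
tool_rot: [0.755, 0.656, -0.0, 0.001]
contact_force: [-1.0, -0.8, 4.9]
width: 7.9
```

Call:
play_rows:
  targets:
    - [[0.002, -0.0003, 0], 0]
    - [[0, 0, 0], 0]
    - [[0, 0, 0], 0]

```text
t: 33.33
eef_pos: [521.2, -303.3, 45.4]
tool_rot: [0.755, 0.656, -0.0, 0.001]
contact_force: [-1.5, -0.8, 5.6]
width: 8.2
```

Call:
play_rows:
  targets:
    - [[0.002, -0.0003, 0], 0]
    - [[0, 0, 0], 0]

```text
t: 33.58
eef_pos: [521.3, -303.4, 45.4]
tool_rot: [0.754, 0.656, -0.001, -0.001]
contact_force: [-6.2, -2.0, 8.2]
width: 8.6
```

Call:
play_rows:
  targets:
    - [[0.002, -0.0003, 0], 0]
    - [[0, 0, 0], 0]
    - [[0, 0, 0], 0]

```text
t: 33.95
eef_pos: [521.4, -303.3, 45.4]
tool_rot: [0.754, 0.657, -0.002, -0.003]
contact_force: [-9.4, -3.5, 10.8]
width: 8.8
```

Call:
play_rows:
  targets:
    - [[-0.002, 0.0003, 0], 0]
    - [[0, 0, 0], 0]
    - [[0, 0, 0], 0]
    - [[0, 0, 0], 0]
    - [[0, 0, 0.05], 0]
    - [[0, 0, 0.06], 0]
    - [[0, 0, 0.02], 0]
    - [[0, 0, 0], 0]
    - [[0, 0, 0], 0]
  grip: 0.036

```text
t: 35.08
eef_pos: [522.6, -302.1, 173.0]
tool_rot: [0.755, 0.656, -0.0, -0.001]
contact_force: [-0.9, 0.1, -0.9]
width: 36.1
```

```bash
python3 - <<'E'
from h import *
C,I=reds('w13'); rgb=I.astype(int); z=C[...,2]
K=cab(C.reshape(-1,3)).reshape(420,560,2); print(cab(sense()['eef_pos']))
b=(rgb[...,2]>1.7*rgb[...,0])&(rgb[...,2]>60)&(z>44)&(z<56)&(abs(K[...,1])<70)&(K[...,0]<30); print('blue',np.percentile(K[b],[2,50,98],axis=0).round(1).tolist())
h=(z>36)&(z<48)&(abs(K[...,1])<60)&(K[...,0]<-47)&(K[...,0]>-75); print('bar',np.percentile(K[h],[2,98],axis=0).round(1).tolist())
w=(rgb[...,0]>2*rgb[...,2])&(rgb[...,1]>.7*rgb[...,0])&(z>20)&(z<40)&(K[...,1]>60)&(K[...,1]<130); print('wedge',np.percentile(K[w],[1,99],axis=0).round(1).tolist())
E
```

```text
35.075 [ 522.6 -302.1  173. ] [-0.9  0.1 -0.9] 36.08618094690371 yaw 1.4309352438315286
[[-52.86883428 -11.72450316]]
blue [[-9.6, -54.9], [-5.1, 8.9], [-0.5, 63.7]]
bar [[-59.3, -43.1], [-47.5, 22.5]]
wedge [[-95.4, 73.0], [66.5, 105.7]]
```

Call:
play_rows:
  targets:
    - [[0, 0.012, 0], -0.175]
    - [[0, 0.012, 0], -0.175]
    - [[0, 0.012, 0], -0.175]
    - [[0, 0.012, 0], -0.175]
    - [[0, 0.012, 0], -0.175]
    - [[0, 0.012, 0], -0.175]
    - [[0, 0.012, 0], -0.175]
    - [[0, 0.012, 0], -0.175]
    - [[0, 0.007, 0], -0.173]
    - [[0, 0, -0.04], 0]
  grip: 0.06

```text
t: 36.38
eef_pos: [524.8, -200.1, 134.7]
tool_rot: [0.997, -0.071, 0.002, 0.001]
contact_force: [0.3, -0.5, 0.5]
width: 59.9
```

Call:
play_rows:
  targets:
    - [[0, 0, -0.03], 0]
    - [[0, 0, 0], 0]
    - [[0, 0, 0], 0]

```text
t: 36.75
eef_pos: [523.4, -199.9, 104.2]
tool_rot: [0.997, -0.071, -0.0, -0.0]
contact_force: [-0.1, -0.0, -0.0]
width: 59.9
```

```bash
python3 - <<'E'
from h import *
C,I=reds('w14'); rgb=I.astype(int); z=C[...,2]
K=cab(C.reshape(-1,3)).reshape(420,560,2); print(cab(sense()['eef_pos']))
w=(rgb[...,0]>2*rgb[...,2])&(rgb[...,1]>.7*rgb[...,0])&(z>20)&(z<40)&(K[...,1]>60)&(K[...,1]<130)&(K[...,0]<-30); print('wedge',np.percentile(K[w],[1,99],axis=0).round(1).tolist())
E
```

```text
36.75 [ 523.4 -199.9  104.2] [-0.1 -0.  -0. ] 59.91157410333867 yaw -0.14227595595886885
red [227, 154, 23, 31, 263] circ [ 563.2 -180.3] 11.1 z 34.7 cab [[-29.8 114.5]]
[[-65.91013947  89.27721234]]
wedge [[-95.0, 73.1], [-30.5, 105.9]]
```

Call:
play_rows:
  targets:
    - [[0, 0, -0.04], 0]
    - [[0, 0, -0.026], 0]
    - [[0, 0, -0.013], 0]
    - [[0, 0, 0], 0]

```text
t: 37.3
eef_pos: [523.5, -200.0, 25.4]
tool_rot: [0.997, -0.071, 0.0, -0.0]
contact_force: [0.2, -0.0, 0.3]
width: 59.9
```

Call:
play_rows:
  targets:
    - [[0, 0, 0], 0]
    - [[0, 0, 0], 0]
    - [[0, 0, 0], 0]
    - [[0, 0, 0], 0]
  grip: 0.0
  newtons: 70

```text
t: 37.8
eef_pos: [524.0, -199.8, 26.4]
tool_rot: [0.997, -0.071, 0.001, 0.0]
contact_force: [-0.6, 2.8, 5.9]
width: 32.5
```

Call:
play_rows:
  targets:
    - [[-0.0099, 0.0014, 0], 0]
    - [[-0.0099, 0.0014, 0], 0]
    - [[-0.0099, 0.0014, 0], 0]
    - [[-0.0099, 0.0014, 0], 0]
    - [[-0.0099, 0.0014, 0], 0]
    - [[0, 0, 0], 0]

```text
t: 38.55
eef_pos: [476.8, -193.7, 26.5]
tool_rot: [0.998, -0.07, 0.003, 0.002]
contact_force: [6.4, 4.1, 3.2]
width: 32.5
```

Call:
play_rows:
  targets:
    - [[-0.0149, 0.0021, 0], 0]
    - [[-0.0149, 0.0021, 0], 0]
    - [[-0.0149, 0.0021, 0], 0]
    - [[-0.0149, 0.0021, 0], 0]
    - [[-0.0149, 0.0021, 0], 0]
    - [[-0.0149, 0.0021, 0], 0]
    - [[0, 0, 0], 0]

```text
t: 39.42
eef_pos: [385.2, -181.9, 26.4]
tool_rot: [0.997, -0.071, 0.002, 0.002]
contact_force: [-2.7, -3.6, 9.0]
width: 32.4
```

Call:
play_rows:
  targets:
    - [[0, 0, 0.02], 0]
    - [[0, 0, 0.02], 0]
    - [[0, 0, 0], 0]
    - [[0, 0, 0], 0]

```text
t: 39.92
eef_pos: [384.4, -180.3, 65.0]
tool_rot: [0.997, -0.071, -0.0, 0.0]
contact_force: [0.5, -0.4, -1.6]
width: 32.5
```

```bash
python3 - <<'E'
from h import *
C,I=reds('w15'); rgb=I.astype(int); z=C[...,2]
K=cab(C.reshape(-1,3)).reshape(420,560,2); print(cab(sense()['eef_pos']))
w=(rgb[...,0]>2*rgb[...,2])&(rgb[...,1]>.7*rgb[...,0])&(z>10)&(z<100)&(K[...,1]>40)&(K[...,1]<130); k=K[w]; print('z',np.percentile(z[w],[5,50,95]))
for x in range(-235,-70,15):
    q=w&(abs(K[...,0]-x)<4)
    if q.sum()>5: print(x,np.percentile(K[q][:,1],[1,99]).round(1),np.median(z[q]).round(1))
print(k[:,0].min())
E
```

```text
39.925 [ 384.4 -180.3   65. ] [ 0.5 -0.4 -1.6] 32.51843681460177 yaw -0.14192302565371295
[[-206.95891397   89.34445829]]
z [66.60015622 68.00322902 69.11139659]
-235 [ 72.2 105.5] 68.5
-220 [ 72.7 105.2] 68.6
-205 [ 72.8 105.1] 68.3
-190 [ 72.3 105.6] 68.2
-175 [ 72.1 105.5] 68.1
-160 [ 72.5 105.5] 68.0
-145 [ 72.5 105.6] 67.9
-130 [ 72.4 105.6] 67.8
-115 [ 72.4 100.4] 67.7
-100 [72.4 94.4] 67.4
-237.50946288562383
```

Call:
play_rows:
  targets:
    - [[0.0138, 0.0348, 0.003], 0.038]
    - [[0.0138, 0.0348, 0], 0.038]
    - [[0.0138, 0.0348, 0], 0.038]
    - [[0.0138, 0.0348, 0], 0.038]
    - [[0.0138, 0.0348, 0], 0.037]
    - [[0, 0, 0], 0]
    - [[0, 0, -0.02], 0]
    - [[0, 0, -0.014], 0]
    - [[0, 0, 0], 0]
    - [[0, 0, 0], 0]

```text
t: 41.22
eef_pos: [453.3, -6.6, 34.2]
tool_rot: [1.0, 0.023, -0.0, -0.0]
contact_force: [-0.6, -0.2, -1.3]
width: 32.4
```

```bash
python3 - <<'E'
from h import *
C,I=reds('w16'); rgb=I.astype(int); z=C[...,2]
w=(rgb[...,0]>2*rgb[...,2])&(rgb[...,1]>.7*rgb[...,0])&(z>10)&(z<100)&(abs(C[...,1])<70); print('z',np.percentile(z[w],[5,50,95]),C[w].min(0),C[w].max(0))
E
```

```text
41.225 [453.3  -6.6  34.2] [-0.6 -0.2 -1.3] 32.43351405116748 yaw 0.04594861013027495
z [35.76755137 37.16951666 38.28473185] [421.17804601 -25.22247947  21.87348451] [558.69259946  13.81967315  42.98460988]
```

Call:
play_rows:
  targets:
    - [[0, 0, -0.003], 0]
    - [[0, 0, -0.001], 0]
    - [[0, 0, 0], 0]
    - [[0, 0, 0], 0]

```text
t: 41.78
eef_pos: [453.5, -6.2, 30.4]
tool_rot: [1.0, 0.023, 0.0, 0.0]
contact_force: [-1.1, 0.5, -0.8]
width: 32.8
```

Call:
play_rows:
  targets:
    - [[0, 0, 0], 0]
    - [[0, 0, 0], 0]
    - [[0, 0, 0], 0]
    - [[0, 0, 0.03], 0]
    - [[0, 0, 0.06], 0]
    - [[0, 0, 0.06], 0]
    - [[-0.03, -0.04, 0.02], 0]
    - [[-0.01, -0.06, 0.0], 0]
    - [[0, -0.06, 0.0], 0]
    - [[0, 0, 0], 0]
  grip: 0.07

```text
t: 43.02
eef_pos: [414.4, -170.8, 200.9]
tool_rot: [1.0, 0.02, 0.002, 0.002]
contact_force: [-0.4, 0.7, -0.8]
width: 70.0
```

```bash
python3 - <<'E'
from h import *
C,I=reds('w17'); rgb=I.astype(int); z=C[...,2]
K=cab(C.reshape(-1,3)).reshape(420,560,2)
w=(rgb[...,0]>2*rgb[...,2])&(rgb[...,1]>.7*rgb[...,0])&(z>10)&(z<60)&(abs(C[...,1])<80); print('wedge',rect(C[w][:,:2]),np.percentile(z[w],[5,50,95]))
t=(rgb[...,0]>1.7*rgb[...,2])&(rgb[...,1]<.7*rgb[...,0])&(z>3)&(z<52)&(abs(K[...,0])<60)&(K[...,1]>60)&(K[...,1]<140); print('tab',np.percentile(K[t],[2,50,98],axis=0).round(1).tolist() if t.any() else 0)
b=(rgb[...,2]>1.7*rgb[...,0])&(rgb[...,2]>60)&(z>44)&(z<56)&(abs(K[...,1])<70)&(K[...,0]<30); print('blue',np.percentile(K[b],[2,50,98],axis=0).round(1).tolist())
cv2.imwrite('pics/w17b.png',I[:,:,::-1])
for n in('top','scene'):
    P,I,D=shot(n,n+'9'); C=cloud(P,D)
    for l in('green_roll','cards','caliper'):
        for o in cut_out(n,l)[:1]: print(n,l,round(o['p'],2),np.round(o['location']),np.median(C[o['pixels']&(D>0)],0).round())
E
```

```text
43.025 [ 414.4 -170.8  200.9] [-0.4  0.7 -0.8] 69.95034084557051 yaw 0.04052382142965256
wedge (array([494.3,  -4.3]), array([144.2,  36.7]), 2.91) [14.55875487 32.41956682 33.8925062 ]
tab [[-40.3, 91.7], [-32.3, 97.9], [-24.7, 103.6]]
blue [[-10.1, -62.9], [-6.7, -37.4], [-0.8, -0.4]]
top green_roll 0.75 [149. 270.] [399. 394.  28.]
top cards 0.75 [154. 214.] [543. 401.  21.]
top caliper 0.83 [204. 188.] [612. 257.   8.]
scene green_roll 0.8 [196. 340.] [382. 402.  26.]
scene cards 0.65 [152. 303.] [527. 409.  19.]
scene caliper 0.64 [201. 262.] [605. 255.   5.]
```

View pics/w17b.png

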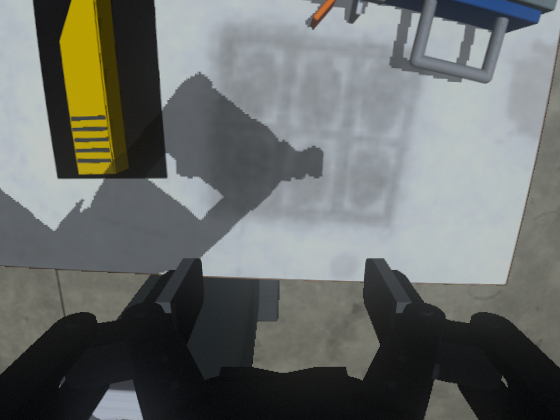

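The wedge lies flat on the mat at (90,100), the tab is sprung back 18 mm, and the drawer front is at home.

```bash
python3 -c "
from h import *
print(hand_in())"
```

```text
the job is handed in; nothing more can be done
None
```

I ran the whole sequence and handed the job in at about 43 s of robot time. No verdict is reported, so I can't confirm it passed.

**What I did:** I pushed the wedge in to its end stop and released it, and it held the catch open by itself. I pulled the drawer 175 mm to its stop and stood both red-topped rolls in it. Only two were present. I then pushed the drawer home, pulled the wedge out and laid it back on its mat.

**Last checks:**

| Item | Result |
|---|---|
| Drawer | Front at the same position as at the start, within about 1 mm |
| Catch | Tab moved back about 18 mm; wedge and drawer clear of it |
| Rolls | Both upright on the drawer floor (tops at z 36 mm); last seen before closing, hidden since |
| Wedge | Lying flat and released, about centred on the mat; the final view cut off its nose |
| Green roll, cards | Within about 1 mm of their starting positions in both fixed cameras |
| Caliper | Median shifted up to about 9 mm between detections, from a partial mask; the arm never went near it |

No check failed. I noticed no grip slip and no roll was knocked aside.

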